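Load the LED light module into the microscope's lamp cradle

TASK

Stand the LED light module upright in the guide of the microscope's lamp cradle and let go of it, then swing the hinged clamp down over it and press until the clamp is shut and has driven the module fully home. Let the clamp do the driving, not your hand on the module, and go gently: the module's optics must not be loaded with more than about 40 N, in the guide or under the clamp. Leave the other things on the table as they are and take your hand away at the end.

Things in the scene. Friction and masses are not known exactly. Their poses are not given: they have to be found in the camera images.
- module: LED light module: black upright block with thin aluminium cooling bands, 60 (its x) x 40 (its y) x 70 mm high, about 0.25 kg, standing loose on the table. Origin: centre of its underside, z up. It may go in either way round (a half turn makes no difference). Grip it across its 40 mm width, near the top.
- cradle: Fixed lamp cradle: dark base plate 245 x 124 mm, on it a white frame 38 mm high around an aluminium guide open at the top, and behind it a white box. Origin: nominal centre of the guide, at table level; x points from the guide to the clamp's hinge and the white box, z up. The module's x goes along the cradle's x.
- guide_mouth (a point): Nominal centre of the guide's mouth, 45 mm above the table (flat rim). Opening 64 (x) x 42.5 mm (y), walls 8 mm thick. The guide sits on a locked centring slide: the true centre of its opening lies up to 4 mm from this point, to either side along the cradle's y (none along x); no reading gives this offset, so feel for it.
- home_seat (a point): Nominal point in the guide, 15 mm above the table, where the underside of a module that is home lies (its top then at 85 mm). In the guide a stiff black carriage carries the module; at the start its top is 24 to 29 mm above the table, so the module stands 9 to 14 mm proud. It yields downward only above about 10 N, stays where pushed, and bottoms at home.
- clamp (a joint): Angle of the clamp: 0 = shut, level, press bar just touching a module that is home; grows as it swings up, away from the robot. Stops at -0.02 and 1.8; starts at 1.55 to 1.75. The stiff hinge (0.28 N m) holds it where left. It meets a proud module at 0.1 to 0.17; driving it home takes 6 to 9 N down on the handle, then it stops hard. 1 N on the handle presses the module with 1.8 N.
- press_bar: Middle of the clamp's rubber press bar, a free-turning roller 16 mm thick, parallel to the cradle's y, 85 mm out from the hinge. The clamp is a steel bail: two side arms, inside faces 76 mm apart, joined by this bar and by the handle bar at the free end.
- clamp_handle (a point): Middle of the clamp's handle bar: a round steel bar, 12 mm thick, parallel to the cradle's y, 76 mm clear between the side arms, 155 mm out from the hinge; 3 mm above the hinge's height when shut (93 mm above the table). It can be pinched from above, or pushed. The point's axes turn with the clamp (equal to the cradle's at 0).
- clamp_hinge (a point): Fixed point on the clamp's hinge axis, midway between its brackets: 85 mm from the cradle's origin along its x, 90 mm above the table. The axis is the cradle's y.
- oil_bottle: Small amber bottle with a white cap, 28 mm across, 65 mm high, standing; bystander. Origin: centre of its underside.
- objective: Microscope objective of bare metal, 34 mm across, 50 mm high, standing; bystander. Origin: centre of its underside.
- slide_box: Flat white slide box 85 x 100 x 34 mm; bystander. Origin: centre of its underside.
Things that resemble listed ones, but are neither listed nor needed, are in the scene too. What is shaped like the module but red is not meant.

How it is judged:
On the way, in this order (a step that is already met when the one before it is completed fails the run):
1. the module stands in the guide, still proud on the carriage (its underside 18 to 35 mm above the table), let go, with the clamp still open (over 1.0 rad) (z of module in the frame of cradle between 0.018 and 0.035 m and x of module in the frame of cradle between -0.006 and 0.006 m and y of module in the frame of cradle between -0.008 and 0.008 m and angle between module's own z axis and vertical below 0.12 rad and value of joint clamp above 1 rad and contact force between the fingers and module below 0.1 N), for 0.2 s.
2. the clamp is shut (within 0.03 rad) and the module is home (underside within 2 mm of 15 mm) (value of joint clamp below 0.03 rad and z of module in the frame of cradle below 0.017 m), for 0.2 s.
At the end, for the whole second after the job is handed in: The clamp is shut to within 0.03 rad; the module stands in the guide, upright within 0.06 rad and at rest, home: its underside within 2 mm above (3 mm below) 15 mm over the table, its centre within 6 mm (x) and 8 mm (y) of the cradle's origin (all of step 2 and z of module in the frame of cradle above 0.012 m and x of module in the frame of cradle between -0.006 and 0.006 m and y of module in the frame of cradle between -0.008 and 0.008 m and angle between module's own z axis and vertical below 0.06 rad and linear speed of module below 0.01 m/s); the robot touches nothing.
It fails at once if the clamp's press bar presses on the module with more than 40 N (contact force between press_bar and module above 40 N).
It fails at once if while the clamp is open (over 0.5 rad), the module presses on the cradle (guide, carriage) with more than 40 N (contact force between module and cradle above 40 N and value of joint clamp above 0.5 rad).
It fails at once if a bystander is moved more than 20 mm or tipped (distance of any of oil_bottle, objective, slide_box from where it was at the start of the episode above 0.02 m or angle between any of oil_bottle, objective's own z axis and vertical above 0.5 rad).
It also fails if it takes over 72 s, if anything falls off the work surface, if the arm or the gripper's body presses on something with over 40 N, if the wrist force passes 120 N, or if a joint passes its speed limit or range.

ROBOT

A 7-joint arm with a two-finger parallel gripper is mounted at the origin on the work surface. World frame = base frame: x ahead of the robot, y to its left, z up, the work surface at z = 0. Lengths are in m, angles in rad, forces in N, time in s.
With the tool pointing down it reaches from about 0.35 to 0.9 m from the base axis. Payload 8.1 kg.
Tool frame: the origin (TCP) lies midway between the tips of the shut fingers; the grasp point (between the pads) lies 19 mm behind it; z points along the fingers, y is the line along which they close (so a half turn about z gives the same grasp; the last joint's range is limited). The gripper opens to 92 mm and grips with 3 to 60 N. Pads are 19 mm wide; open, the fingers measure 130 mm over their backs; the gripper's body (75 mm by 190 mm) begins 47 mm behind the grasp point.
Start: joints at [-1.258, 0.434, 0.025, 1.573, -0.012, 1.134, -0.075], TCP at [0.252, 0.572, 0.227] pointing down, gripper open.
Joint ranges: [-2.62, 2.62], [-0.44, 2.09], [-1.27, 1.32], [0.08, 2.57], [-1.32, 4.46], [0.12, 2], [-2.74, 2.74]. Speed limits (rad/s): [2.22, 2.22, 3.01, 3.01, 3.14, 3.14, 3.14].

INTERFACE

Orientations are given as a rotation vector (axis times angle).
In Python, from cell import arm gives the robot as it stands.
- The arm moves only by the tool carry_out, never from a script. Its arguments are lists of equal length, an entry for each row: "claw": the finger opening in cm, from 0 to 9.18; "delta_pos": the shift along the tool's x, y, z in cm, a list of three; "angular": the turn, a rotation vector about the tool's x, y, z in rad, a list of three. In form: {"claw": [claw, ...], "delta_pos": [[dx, dy, dz], ...], "angular": [[ax, ay, az], ...]}. A call has 1 to 20 rows; each row shifts and turns the commanded pose from where the row before left it, along the tool's axes as they then stand; what a row does not reach is not made up. A row lasts 1/10 s, in which the tool goes at most 50 mm and 8.59 degrees, less where a joint would pass 70% of its speed; a pose out of reach is approached as far as the arm can. A call with a gripper value outside its range is refused whole. The fingers move at their own pace and stop on an object; "force" is the grip in N (left out, the last holds). Time passes only in rows, so rows that do not move let the fingers close. It gives the time, the measured TCP pose, the force, the opening and the grip force at its end, in the units of the state.
- arm.observe(): the state, without advancing time (a new reading comes with each control period).
- arm.get_image(name): name is "scene" or "top"; returns a dict with "frame" (400x640x3 uint8, red, green, blue), "mtx" (3x3 intrinsics, pixels), "T" (4x4, takes a point from camera to world coordinates). Camera axes: x right, y down, z forward; pixel columns grow to the right and rows downward; lengths in m; the calibration is good to about 2 mm. A picture is of the moment at which its call begins. There is no depth.
- arm.sign_off(): hands the job in; it is judged then, once.
Trained networks look in a picture, given as the dict that the camera call returned (one of the last four; its "shot" number tells which), for a name from the list of things; names that differ only in an ending like _2 or _b are one class to them, and where a whole thing is asked for, a point or a joint stands for the part that bears it (a point fixed in the world has none). Each returns a list of dicts, best first, with "conf" (0 to 1); they miss things now and then, are a little off and sometimes report something else, mostly with a low value. They report only what shows in the picture. A call takes as long as a camera call. They do not tell look-alikes from the thing itself.
- arm.look_for(label, picture): "centre" ([column, row] as shares, 0 to 1, of the picture: columns of its width, rows of its height, amid what is visible of it).
- arm.trace(label, picture): "region" (400x640 bool, what is visible of it) and "centre" ([column, row] as shares, 0 to 1, of the picture: columns of its width, rows of its height, amid what is visible of it).
- arm.place_of(label, picture): "centre" ([column, row] as shares, 0 to 1, of the picture: columns of its width, rows of its height: a listed point, or the origin of a listed thing).
The state is a dict: "clock": time; "joints": joint angles; "dq": joint speeds; "joint_efforts": joint torques, N m; "position": TCP position; "ee_rot": TCP orientation; "force": force on the tool from outside, world axes, zero at the start; "ft_torque": the same for the moment, N m; "width": opening from 0.0 (shut) to 1.0 (fully open); "gripper_force": force on a finger pad.
Only numpy, scipy, OpenCV 4.12 (cv2) and the standard library are available. Lean on these libraries where they do the work, as an engineer would, in place of code of your own. Each camera call takes 0.05 s, during which the arm holds its last target. There are 200 camera calls.

## Working session

There is one attempt and no reset: what is moved stays moved. The work goes in short steps, Python scripts to look and compute and a tool call to move; the robot and the scene stay as the last step left them, time stands still between calls to the robot, and variables do not carry over. Pictures are saved under pics/ and viewed, at most 10 in all, crops included, and the job is handed in when it is done.

Besides the shell and the picture viewer there is one more tool, called after "Emit:" by a JSON object that holds its "op" and its "data", one argument or row to a line. carry_out: Moves the arm, as the interface text tells. Its arguments: {"type":"object","properties":{"claw":{"type":"array","items":{"type":"number"}},"delta_pos":{"type":"array","items":{"type":"array","items":{"type":"number"}}},"angular":{"type":"array","items":{"type":"array","items":{"type":"number"}}},"force":{"type":"number"}},"required":["claw","delta_pos","angular"]}

```bash
mkdir -p pics; cat > h.py <<'E'
import numpy as np, cv2
from cell import arm
from scipy.spatial.transform import Rotation as R
def ray(p,c):
    u=np.array([c[0]*640,c[1]*400,1.0]); d=p["T"][:3,:3]@np.linalg.solve(p["mtx"],u); return p["T"][:3,3],d
def onz(p,c,z):
    o,d=ray(p,c); return o+d*(z-o[2])/d[2]
def tri(rs):
    A=np.zeros((3,3));b=np.zeros(3)
    for o,d in rs:
        d=d/np.linalg.norm(d);M=np.eye(3)-np.outer(d,d);A+=M;b+=M@o
    x=np.linalg.solve(A,b); return x,[np.linalg.norm(np.cross(x-o,d/np.linalg.norm(d))) for o,d in rs]
def proj(p,X):
    T=np.linalg.inv(p["T"]); c=T[:3,:3]@X+T[:3,3]; u=p["mtx"]@c; return u[:2]/u[2]
E
python3 - <<'E'
from h import *
np.set_printoptions(precision=4,suppress=True)
s=arm.observe();print(s)
P={n:arm.get_image(n) for n in("scene","top")}
for n,p in P.items():
    cv2.imwrite(f"pics/{n}0.png",cv2.cvtColor(p["frame"],cv2.COLOR_RGB2BGR)); print(n,p["T"],p["mtx"])
    for l in["module","cradle","guide_mouth","home_seat","press_bar","clamp_handle","clamp_hinge","oil_bottle","objective","slide_box"]:
        for r in arm.place_of(l,p)[:3]:
            c=r["centre"];z={"guide_mouth":.045,"home_seat":.015,"clamp_hinge":.09}.get(l,0)
            print(n,l,round(r["conf"],2),np.array(c)*[640,400],onz(p,c,z)[:2])
E
```

```text
{'clock': 0.0, 'joints': array([-1.2576,  0.4352,  0.025 ,  1.5741, -0.0116,  1.134 , -0.0751]), 'dq': array([-0.0004, -0.0002,  0.0017,  0.0002, -0.    , -0.0003,  0.0003]), 'joint_efforts': array([ -0.0009, -66.7845,   0.9841, -31.4461,  -0.0607,   0.0429,
         0.0001]), 'position': array([0.2523, 0.5712, 0.226 ]), 'ee_rot': array([-0.6485, -3.0738,  0.0025]), 'force': array([-0.1539,  0.1586,  0.853 ]), 'ft_torque': array([-0.0411, -0.061 ,  0.0283]), 'gripper_force': 0.0, 'width': 1.0021748987982577}
scene [[ 0.6063  0.4511 -0.6549  1.1307]
 [ 0.7952 -0.3488  0.4959 -0.3476]
 [-0.0047 -0.8215 -0.5703  0.6267]
 [ 0.      0.      0.      1.    ]] [[387.7912   0.     316.9611]
 [  0.     387.7912 203.8686]
 [  0.       0.       1.    ]]
scene module 0.77 [320.704 216.8  ] [0.466  0.1681]
scene module 0.74 [279.68 206.68] [0.358  0.1061]
scene cradle 0.67 [244.672 279.   ] [ 0.5453 -0.1067]
scene guide_mouth 0.94 [245.568 266.8  ] [ 0.5568 -0.1052]
scene home_seat 0.89 [247.872 273.2  ] [ 0.5481 -0.0984]
scene press_bar 0.56 [239.808 247.6  ] [ 0.4447 -0.0652]
scene clamp_handle 
[... 722 characters left out ...]
 ]
top module 0.7 [321.408 272.6  ] [0.3618 0.1164]
top module 0.41 [456.192 137.08 ] [ 0.6972 -0.2192]
top cradle 0.8 [411.52 197.32] [ 0.5445 -0.1037]
top guide_mouth 0.87 [414.272 193.52 ] [ 0.5464 -0.1022]
top home_seat 0.79 [411.712 196.32 ] [ 0.5446 -0.1015]
top press_bar 0.73 [446.976 143.4  ] [ 0.6809 -0.1956]
top clamp_handle 0.87 [456.384 134.88 ] [ 0.7029 -0.2199]
top clamp_hinge 0.77 [433.6 158.8] [ 0.6184 -0.1396]
top clamp_hinge 0.55 [412.928 198.08 ] [ 0.5285 -0.0906]
top oil_bottle 0.49 [273.024 127.48 ] [0.7245 0.2419]
top objective 0.74 [412.48 196.52] [ 0.5465 -0.1061]
top objective 0.72 [330.368 127.08 ] [0.7248 0.096 ]
top slide_box 0.84 [216.704 214.68 ] [0.5012 0.3758]
```

View pics/scene0.png

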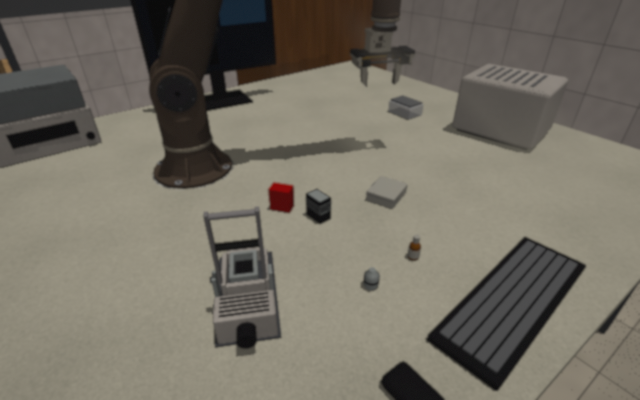

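View pics/top0.png

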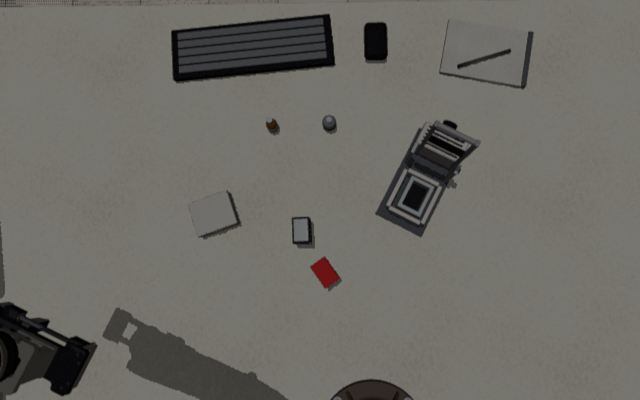

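Two module-shaped things show: the red block (scene 282,197; top 325,272) and the black, aluminium-banded one (scene 319,205; top 302,230). I'm choosing the black one. The cradle is at scene 245,290 and top 420,185, and the clamp is up, leaning towards the white box.

```bash
cat >> h.py <<'E'
def boxpts(x,y,yaw,lx,ly,z0,z1,cx=0):
    r=R.from_euler('z',yaw).as_matrix()
    return [r@np.array([cx+a*lx/2,b*ly/2,z])+[x,y,0] for a in(-1,1) for b in(-1,1) for z in(z0,z1)]
def hullmask(p,pts,S=4):
    q=np.array([proj(p,X) for X in pts]); h=cv2.convexHull(((q+.5)*S).astype(np.float32)).round().astype(np.int32)
    m=np.zeros((400*S,640*S),np.uint8); cv2.fillConvexPoly(m,h,1); return cv2.resize(m.astype(np.float32),(640,400),interpolation=cv2.INTER_AREA)
E
cat > m1.py <<'E'
from h import *
from scipy.optimize import minimize
np.set_printoptions(precision=4,suppress=True)
P=[arm.get_image(n) for n in("top","scene")]
T=[]
for p in P:
    ts=[t for t in arm.trace("module",p) if t["conf"]>.3]
    # black one: low red saturation
    ts=[t for t in ts if (lambda c:c[0]-c[1]<40)(p["frame"][t["region"]].mean(0))]
    T.append(ts[0]["region"].astype(np.float32)); print(ts[0]["conf"],np.array(ts[0]["centre"])*[640,400],T[-1].sum())
def cost(v,which=(0,1)): return sum(np.abs(hullmask(P[i],boxpts(v[0],v[1],v[2],.06,.04,0,.07))-T[i]).sum()/T[i].sum() for i in which)
best=None
for y0 in np.arange(-1.5,1.6,.4):
    r=minimize(cost,[.46,.163,y0],method="Nelder-Mead",options=dict(initial_simplex=np.array([[.46,.163,y0],[.47,.163,y0],[.46,.173,y0],[.46,.163,y0+.2]]),xatol=1e-4))
    if best is None or r.fun<best.fun: best=r
    print(y0,r.x,r.fun)
print("module",best.x,best.fun)
for w in((0,),(1,)):
    r=minimize(cost,best.x,args=(w,),method="Nelder-Mead",options=dict(initial_simplex=best.x+np.array([[0,0,0],[.005,0,0],[0,.005,0],[0,0,.1]]))); print(w,r.x,r.fun)
H=[];G=[];K=[];B=[]
for p in P:
  for l,L in(("clamp_hinge",H),("guide_mouth",G),("clamp_handle",K),("press_bar",B)):
    r=arm.place_of(l,p); 
    if r: L.append(ray(p,r[0]["centre"]))
for l,L in(("hinge",H),("mouth",G),("handle",K),("bar",B)):
    if len(L)>1: print(l,*tri(L))
p=P[0];f=cv2.cvtColor(p["frame"],cv2.COLOR_RGB2BGR)
cv2.imwrite("pics/raw_top.png",f);cv2.imwrite("pics/raw_scene.png",cv2.cvtColor(P[1]["frame"],cv2.COLOR_RGB2BGR))
np.savez("cams.npz",T0=P[0]["T"],T1=P[1]["T"],m0=P[0]["mtx"],m1=P[1]["mtx"])
def up(f,x,y,w,h,s): return cv2.resize(f[y:y+h,x:x+w],None,fx=s,fy=s,interpolation=cv2.INTER_CUBIC)
a=up(f,370,115,115,125,4.8);b=up(f,280,200,70,62,4.8); b=cv2.copyMakeBorder(b,0,a.shape[0]-b.shape[0],0,0,cv2.BORDER_CONSTANT)
hh=cv2.convertScaleAbs(cv2.hconcat([a,b])[:, :800],alpha=1.4);cv2.imwrite("pics/crop1.png",hh);print(hh.shape)
E
python3 m1.py
```

```text
0.92 [304.832 233.8  ] 521.0Traceback (most recent call last):
  File "m1.py", line 10, in <module>
    T.append(ts[0]["region"].astype(np.float32)); print(ts[0]["conf"],np.array(ts[0]["centre"])*[640,400],T[-1].sum())
             ~~^^^
IndexError: list index out of range
```

```bash
python3 - <<'E'
s=open('m1.py').read()
i=s.index("P=[arm");j=s.index("def cost")
s=s[:i]+'''P=[];T=[]
for n in("top","scene"):
  for k in range(4):
    p=arm.get_image(n)
    ts=[t for t in arm.trace("module",p) if (lambda c:c[0]-c[1]<40)(p["frame"][t["region"]].mean(0)) and t["region"].sum()<900 and abs(onz(p,t["centre"],.035)[1]-.16)<.03]
    if ts: break
  P.append(p);T.append(ts[0]["region"].astype(np.float32)); print(ts[0]["conf"],np.array(ts[0]["centre"])*[640,400],T[-1].sum())
'''+s[j:]
open('m1.py','w').write(s)
E
python3 m1.py
```

```text
0.71 [300.032 233.68 ] 533.0
0.81 [318.592 206.88 ] 720.0
-1.5 [ 0.4599  0.1622 -1.0374] 0.6584375500679016
-1.1 [ 0.4594  0.1625 -1.0028] 0.6600338220596313
-0.7000000000000002 [0.459  0.1619 0.0157] 0.12316812574863434
-0.30000000000000027 [0.4589 0.1623 0.0365] 0.13149526715278625
0.09999999999999964 [0.459  0.1623 0.0436] 0.13062721490859985
0.49999999999999956 [0.4588 0.1621 0.0138] 0.12252546846866608
0.8999999999999995 [0.459  0.162  0.0245] 0.12516465783119202
1.2999999999999994 [0.4593 0.1621 0.0199] 0.12396614998579025
module [0.4588 0.1621 0.0138] 0.12252546846866608
(0,) [0.4588 0.1621 0.0138] 0.054643526673316956
(1,) [ 0.4581  0.1631 -0.0292] 0.06189236044883728
hinge [ 0.6238 -0.1448  0.0873] [np.float64(0.001088165000038223), np.float64(0.001088165000038235)]
mouth [ 0.5455 -0.1046  0.0407] [np.float64(5.7899830299559e-05), np.float64(5.78998302995731e-05)]
handle [ 0.6292 -0.1483  0.2469] [np.float64(0.00020627173575579576), np.float64(0.00020627173575595058)]
bar [ 0.6293 -0.1397  0.1726] [np.float64(0.0029784989684256188), np.float64(0.0029784989684256266)]
(600, 800, 3)
```

View pics/crop1.png

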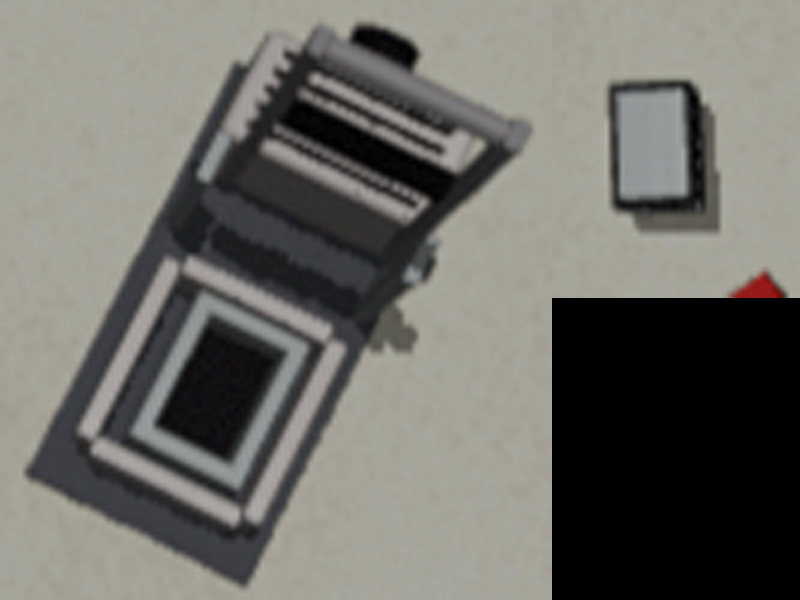

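The crop shows the black block with an aluminium top at crop (650,145), so it is the right one. The guide ring is clearly visible at crop (220,390). I'll fit the ring itself for the true opening and yaw.

```bash
cat > m2.py <<'E'
from h import *
from scipy.optimize import minimize
np.set_printoptions(precision=4,suppress=True)
c=np.load("cams.npz");f=cv2.imread("pics/raw_top.png")
p=dict(T=c["T0"],mtx=c["m0"])
fx=f.astype(float)
def bgr(cx,cy): return fx[int(115+cy/4.8),int(370+cx/4.8)]
for q in[(160,400),(250,310),(130,340),(165,510),(220,390),(125,400)]: print(q,bgr(*q))
# soft image model: correlate with rendered ring at z=.045 on brightness
S=8;x0,y0,w,h=390,168,60,65
g=fx[y0:y0+h,x0:x0+w].mean(2)
def poly(x,y,yaw,lx,ly,z):
    r=R.from_euler('z',yaw).as_matrix(); q=np.array([proj(p,r@np.array([a*lx/2,b*ly/2,0])+[x,y,z]) for a,b in((-1,-1),(1,-1),(1,1),(-1,1))])
    return ((q+.5-[x0,y0])*S).round().astype(np.int32)
def ring(v):
    m=np.zeros((h*S,w*S),np.uint8); cv2.fillConvexPoly(m,poly(*v,.080,.0585,.045),1)
    cv2.fillConvexPoly(m,poly(*v,.064,.0425,.045),2)
    return [cv2.resize((m==k).astype(np.float32),(w,h),interpolation=cv2.INTER_AREA) for k in(1,2)]
def cost(v):
    r,i=ring(v); n=cv2.dilate((r+i),np.ones((3,3)))-(r+i); n=np.clip(n,0,1)
    return -((g*r).sum()/r.sum()-.5*(g*i).sum()/i.sum()-.5*(g*n).sum()/n.sum())
for st in([.5455,-.1046,-.48],[.550,-.102,-.45]):
    s=np.array(st);r=minimize(cost,s,method="Nelder-Mead",options=dict(initial_simplex=s+np.array([[0,0,0],[.006,0,0],[0,.006,0],[0,0,.08]]),xatol=1e-4));print(r.x,r.fun)
# base plate edges yaw
def w(cx,cy,z): return onz(p,[(370+cx/4.8-.5)/640,(115+cy/4.8-.5)/400],z)
a,b,d=w(27,472,.005),w(245,585,.005),w(240,62,.005)
print("plate",a,b,d,np.linalg.norm(a-b),np.linalg.norm(a-d),np.arctan2(*(b-a)[1::-1])+np.pi/2,np.arctan2(*(d-a)[1::-1]))
E
python3 m2.py
```

```text
(160, 400) [107. 107. 104.]
(250, 310) [51. 52. 54.]
(130, 340) [113. 115. 118.]
(165, 510) [47. 44. 43.]
(220, 390) [14. 12. 14.]
(125, 400) [47. 44. 43.]
[ 0.5413 -0.1046 -0.4795] -60.788265568120934
[ 0.554  -0.1111 -0.484 ] -40.89584160011806
plate [ 0.5055 -0.0136  0.005 ] [ 0.4487 -0.1217  0.005 ] [ 0.7211 -0.1276  0.005 ] 0.12204634595073288 0.24388210913842087 -0.4843381038543564 -0.4863442044804005
```

```bash
cat >> h.py <<'E'
def go(pos,yaw):
    """yaw: wanted angle of tool y line; prints turn about tool z and shift (cm) in the frame after the turn"""
    s=arm.observe(); M=R.from_rotvec(s["ee_rot"]).as_matrix(); y=np.arctan2(M[1,1],M[0,1])
    d=(yaw-y+np.pi/2)%np.pi-np.pi/2
    # wanted frame, exactly vertical
    yy=y+d; Y=np.array([np.cos(yy),np.sin(yy),0]);Z=np.array([0,0,-1.]);X=np.cross(Y,Z);W=np.column_stack([X,Y,Z])
    rv=R.from_matrix(M.T@W).as_rotvec(); sh=W.T@(np.array(pos)-s["position"])*100
    print("t",round(s["clock"],2),"pos",s["position"].round(4),"turn",rv.round(4),"shift cm",sh.round(2),"F",np.round(s["force"],1),"w",round(s["width"]*91.8,1),"j",s["joints"].round(2))
E
python3 -c "
from h import *
go([.4588,.1621,.12],np.pi/2+.003)"
```

```text
t 1.9 pos [0.2525 0.5717 0.2268] turn [ 0.      0.     -0.4189] shift cm [-20.51 -41.03  10.68] F [-0.3 -0.7  0.5] w 91.8 j [-1.26  0.43  0.03  1.57 -0.01  1.13 -0.08]
```

Emit:
{"op": "carry_out", "data": {
  "claw": [9.18, 9.18, 9.18, 9.18, 9.18, 9.18, 9.18, 9.18, 9.18, 9.18, 9.18, 9.18, 9.18, 9.18, 9.18, 9.18, 9.18, 9.18, 9.18, 9.18],
  "delta_pos": [
    [0, 0, 0],
    [0, 0, 0],
    [0, 0, 0],
    [0, 0, 0],
    [-1.4, -2.7, 0],
    [-1.4, -2.7, 0],
    [-1.4, -2.7, 0],
    [-1.4, -2.7, 0],
    [-1.4, -2.7, 0.5],
    [-1.4, -2.7, 0.5],
    [-1.4, -2.7, 0.5],
    [-1.4, -2.7, 0.5],
    [-1.4, -2.7, 1],
    [-1.4, -2.7, 1],
    [-1.4, -2.7, 1],
    [-1.4, -2.7, 1],
    [-1.4, -2.7, 1],
    [-1.4, -2.7, 1],
    [-0.9, -2.4, 1],
    [0, 0, 1]
  ],
  "angular": [
    [0, 0, -0.105],
    [0, 0, -0.105],
    [0, 0, -0.105],
    [0, 0, -0.104],
    [0, 0, 0],
    [0, 0, 0],
    [0, 0, 0],
    [0, 0, 0],
    [0, 0, 0],
    [0, 0, 0],
    [0, 0, 0],
    [0, 0, 0],
    [0, 0, 0],
    [0, 0, 0],
    [0, 0, 0],
    [0, 0, 0],
    [0, 0, 0],
    [0, 0, 0],
    [0, 0, 0],
    [0, 0, 0]
  ],
  "force": 20
}}

```text
clock: 3.9
position: [0.4602, 0.1666, 0.1265]
ee_rot: [0.004, 3.141, -0.002]
force: [0.2, 0.7, -0.6]
width: 0.998
gripper_force: 0.0
```

```bash
python3 -c "
from h import *
go([.4588,.1621,.039],np.pi/2+.003)"
```

```text
t 3.9 pos [0.4602 0.1666 0.1265] turn [-0.0014  0.0009 -0.0053] shift cm [ 0.14 -0.44  8.75] F [ 0.2  0.7 -0.6] w 91.7 j [-0.52  0.33  0.08  2.02 -0.03  0.78  1.15]
```

Emit:
{"op": "carry_out", "data": {
  "claw": [9.18, 9.18, 9.18, 9.18, 9.18, 9.18, 9.18, 9.18, 9.18, 9.18],
  "delta_pos": [
    [0, 0, 0.5],
    [0, 0, 1],
    [0, 0, 1],
    [0, 0, 1],
    [0, 0, 1],
    [0, 0, 1],
    [0, 0, 0.5],
    [0, 0, 0],
    [0, 0, 0],
    [0, 0, 0]
  ],
  "angular": [
    [0, 0, -0.004],
    [0, 0, 0],
    [0, 0, 0],
    [0, 0, 0],
    [0, 0, 0],
    [0, 0, 0],
    [0, 0, 0],
    [0, 0, 0],
    [0, 0, 0],
    [0, 0, 0]
  ]
}}

```text
clock: 4.9
position: [0.4591, 0.1705, 0.0671]
ee_rot: [-0.011, 3.141, 0.001]
force: [0.2, 0.1, 0.9]
width: 0.999
gripper_force: 0.0
```

```bash
python3 -c "
from h import *
go([.4588,.1621,.039],np.pi/2+.003)"
```

```text
t 4.9 pos [0.4591 0.1705 0.0671] turn [0.0004 0.0007 0.004 ] shift cm [ 0.03 -0.84  2.81] F [0.2 0.1 0.9] w 91.7 j [-0.51  0.43  0.06  2.08 -0.04  0.64  1.16]
```

Emit:
{"op": "carry_out", "data": {
  "claw": [9.18, 9.18, 9.18, 9.18, 9.18, 9.18, 9.18],
  "delta_pos": [
    [0, -0.4, 0],
    [0, -0.4, 0.4],
    [0, 0, 0.8],
    [0, 0, 0.8],
    [0, 0, 0.8],
    [0, 0, 0],
    [0, 0, 0]
  ],
  "angular": [
    [0, 0, 0.003],
    [0, 0, 0],
    [0, 0, 0],
    [0, 0, 0],
    [0, 0, 0],
    [0, 0, 0],
    [0, 0, 0]
  ]
}}

```text
clock: 5.6
position: [0.4585, 0.1624, 0.0383]
ee_rot: [0.007, -3.141, 0.001]
force: [0.0, 0.3, -0.2]
width: 1.003
gripper_force: 0.0
```

```bash
python3 -c "
from h import *
go([.4588,.1621,.039],np.pi/2+.003)"
```

```text
t 5.6 pos [0.4585 0.1624 0.0383] turn [-0.0003 -0.0008  0.0013] shift cm [-0.03 -0.03 -0.07] F [ 0.   0.3 -0.2] w 92.0 j [-0.49  0.47  0.06  2.1  -0.05  0.57  1.17]
```

Emit:
{"op": "carry_out", "data": {
  "claw": [3.5, 3.5, 3.5, 3.5, 3.5, 3.5, 3.5, 3.5, 3.5, 3.5, 3.5, 3.5],
  "delta_pos": [
    [0, 0, 0],
    [0, 0, 0],
    [0, 0, 0],
    [0, 0, 0],
    [0, 0, 0],
    [0, 0, 0],
    [0, 0, 0],
    [0, 0, 0],
    [0, 0, 0],
    [0, 0, 0],
    [0, 0, 0],
    [0, 0, 0]
  ],
  "angular": [
    [0, 0, 0],
    [0, 0, 0],
    [0, 0, 0],
    [0, 0, 0],
    [0, 0, 0],
    [0, 0, 0],
    [0, 0, 0],
    [0, 0, 0],
    [0, 0, 0],
    [0, 0, 0],
    [0, 0, 0],
    [0, 0, 0]
  ],
  "force": 20
}}

```text
clock: 6.8
position: [0.4588, 0.1624, 0.0388]
ee_rot: [-0.007, 3.142, -0.0]
force: [-1.2, -1.3, 2.0]
width: 0.441
gripper_force: 19.7
```

Emit:
{"op": "carry_out", "data": {
  "claw": [3.5, 3.5, 3.5, 3.5, 3.5, 3.5, 3.5, 3.5, 3.5, 3.5, 3.5, 3.5, 3.5],
  "delta_pos": [
    [0, 0, -0.5],
    [0, 0, -1],
    [0, 0, -1.5],
    [0, 0, -1.5],
    [0, 0, -1.5],
    [0, 0, -1.5],
    [0, 0, -1],
    [0, 0, -0.5],
    [0, 0, 0],
    [0, 0, 0],
    [0, 0, 0],
    [0, 0, 0],
    [0, 0, 0]
  ],
  "angular": [
    [0, 0, 0],
    [0, 0, 0],
    [0, 0, 0],
    [0, 0, 0],
    [0, 0, 0],
    [0, 0, 0],
    [0, 0, 0.08],
    [0, 0, 0.08],
    [0, 0, 0.08],
    [0, 0, 0.08],
    [0, 0, 0.08],
    [0, 0, 0.085],
    [0, 0, 0]
  ]
}}

```text
clock: 8.1
position: [0.4587, 0.1625, 0.1294]
ee_rot: [0.75, 3.051, 0.001]
force: [-0.4, -0.2, -2.3]
width: 0.443
gripper_force: 19.7
```

```bash
python3 -c "
from h import *
go([.5413,-.1046,.13],np.pi/2-.483)"
```

```text
t 8.1 pos [0.4587 0.1625 0.1294] turn [0.0004 0.0002 0.001 ] shift cm [-19.72 -19.82  -0.06] F [-0.4 -0.2 -2.3] w 40.7 j [-0.6   0.33  0.19  2.03 -0.09  0.79  0.73]
```

Emit:
{"op": "carry_out", "data": {
  "claw": [3.5, 3.5, 3.5, 3.5, 3.5, 3.5, 3.5, 3.5, 3.5, 3.5, 3.5, 3.5, 3.5, 3.5, 3.5, 3.5, 3.5, 3.5, 3.5, 3.5],
  "delta_pos": [
    [-0.6, -0.6, 0],
    [-1.2, -1.2, 0],
    [-1.4, -1.4, 0],
    [-1.4, -1.4, 0],
    [-1.4, -1.4, 0],
    [-1.4, -1.4, 0],
    [-1.4, -1.4, 0],
    [-1.4, -1.4, 0],
    [-1.4, -1.4, 0],
    [-1.4, -1.4, 0],
    [-1.4, -1.4, 0],
    [-1.4, -1.4, 0],
    [-1.4, -1.4, 0],
    [-1.2, -1.2, 0],
    [-0.8, -0.8, 0],
    [-0.5, -0.6, 0],
    [0, 0, 0],
    [0, 0, 0],
    [0, 0, 0],
    [0, 0, 0]
  ],
  "angular": [
    [0, 0, 0],
    [0, 0, 0],
    [0, 0, 0],
    [0, 0, 0],
    [0, 0, 0],
    [0, 0, 0],
    [0, 0, 0],
    [0, 0, 0],
    [0, 0, 0],
    [0, 0, 0],
    [0, 0, 0],
    [0, 0, 0],
    [0, 0, 0],
    [0, 0, 0],
    [0, 0, 0],
    [0, 0, 0],
    [0, 0, 0],
    [0, 0, 0],
    [0, 0, 0],
    [0, 0, 0]
  ]
}}

```text
clock: 10.1
position: [0.5418, -0.1034, 0.1287]
ee_rot: [-0.746, -3.052, -0.001]
force: [-0.3, -0.1, -2.3]
width: 0.441
gripper_force: 19.7
```

```bash
cat > m3.py <<'E'
from h import *
import sys
go([.5413,-.1046,.11],np.pi/2-.483)
s=arm.observe();P=[arm.get_image(n) for n in("top","scene")]
im=[]
for p,n in zip(P,("top","scene")):
    x,y,z=s["position"]; c=proj(p,np.array([x,y,.06])); f=cv2.cvtColor(p["frame"],cv2.COLOR_RGB2BGR)
    cv2.imwrite(f"pics/r_{n}_{sys.argv[1]}.png",f)
    x0,y0=int(c[0])-50,int(c[1])-70; q=cv2.resize(f[y0:y0+140,x0:x0+100],None,fx=4,fy=4,interpolation=cv2.INTER_CUBIC)
    im.append(cv2.convertScaleAbs(q,alpha=1.5)); print(n,x0,y0)
cv2.imwrite(f"pics/v{sys.argv[1]}.png",cv2.hconcat(im))
E
python3 m3.py 1
```

```text
t 10.1 pos [ 0.5418 -0.1034  0.1287] turn [ 0.0003 -0.0003  0.0036] shift cm [-0.02 -0.13  1.87] F [-0.3 -0.1 -2.3] w 40.5 j [-0.1   0.42  0.25  1.89 -0.14  0.85  1.32]
top 366 124
scene 192 187
```

View pics/v1.png

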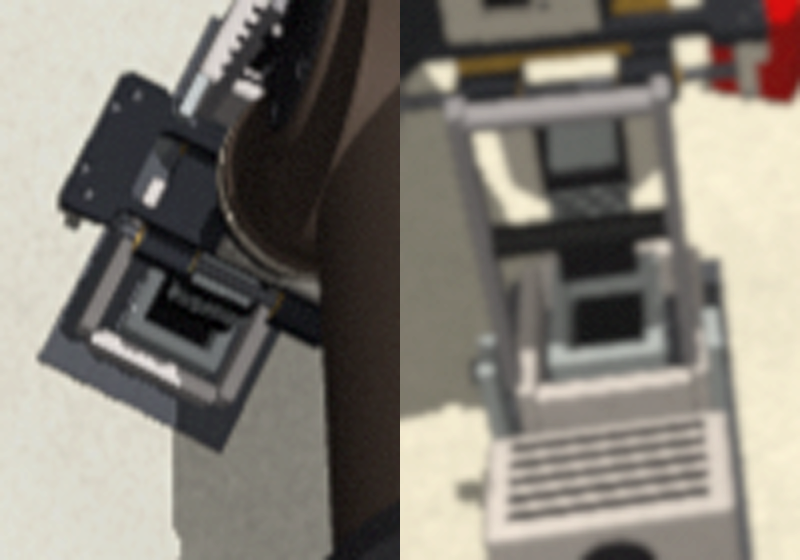

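Left: the wrist hides most of the guide in the top view. Right: the scene view from behind the box shows the module, aluminium top at crop (583,145), hanging squarely between the bail arms above the guide opening at crop (607,320). I'll cross-check the lateral offset from the scene view numerically.

```bash
cat > m4.py <<'E'
from h import *
from scipy.optimize import minimize
np.set_printoptions(precision=4,suppress=True)
c=np.load("cams.npz");p=dict(T=c["T1"],mtx=c["m1"])
f=cv2.imread("pics/r_scene_1.png").astype(float)
# ring in scene view: use rim front+back+sides below occluders: brightness ring vs. inside
S=8;x0,y0,w,h=215,235,70,50
g=f[y0:y0+h,x0:x0+w].mean(2)
def poly(v,lx,ly,z):
    r=R.from_euler('z',v[2]).as_matrix(); q=np.array([proj(p,r@np.array([a*lx/2,b*ly/2,0])+[v[0],v[1],z]) for a,b in((-1,-1),(1,-1),(1,1),(-1,1))])
    return ((q+.5-[x0,y0])*S).round().astype(np.int32)
def cost(v):
    m=np.zeros((h*S,w*S),np.uint8); cv2.fillConvexPoly(m,poly(v,.080,.0585,.045),1); cv2.fillConvexPoly(m,poly(v,.064,.0425,.045),2)
    r,i=[cv2.resize((m==k).astype(np.float32),(w,h),interpolation=cv2.INTER_AREA) for k in(1,2)]
    return -((g*r).sum()/r.sum()-(g*i).sum()/i.sum())
s=np.array([.5413,-.1046,-.483]);r=minimize(cost,s,method="Nelder-Mead",options=dict(initial_simplex=s+np.array([[0,0,0],[.006,0,0],[0,.006,0],[0,0,.05]]),xatol=1e-4));print("ring scene",r.x,r.fun)
n=np.array([np.sin(.483),np.cos(.483)])
print("lateral of ring(scene) vs ring(top)",(r.x[:2]-[.5413,-.1046])@n)
# module top light face (scene): predicted vs seen horizontal centre
v=[.5418,-.1034,-.483];top=.1287+.0315
q=[proj(p,X) for X in boxpts(*v,.06,.04,top,top)];print("top face px",np.array(q))
G=f.mean(2)
for row in range(217,236,2): print(row,G[row,222:258].astype(int))
E
python3 m4.py
```

```text
ring scene [ 0.5406 -0.1031 -0.4543] -38.676625405856925
lateral of ring(scene) vs ring(top) 0.0009746245912765599
top face px [[226.476  212.3812]
 [226.476  212.3812]
 [246.2071 210.3959]
 [246.2071 210.3959]
 [225.806  230.456 ]
 [225.806  230.456 ]
 [246.8189 228.2123]
 [246.8189 228.2123]]
217 [80 79 76 73 71 70 70 69 69 68 68 66 66 66 65 64 65 65 65 65 64 63 59 49
 41 47 63 74 79 80 80 81 78 72 66 64]
219 [74 73 63 50 38 35 42 55 64 67 68 67 67 67 67 67 67 66 67 67 66 66 62 50
 34 41 62 77 82 83 83 82 79 74 68 64]
221 [82 80 72 55 35 24 36 54 65 68 68 69 69 69 68 67 67 67 67 67 67 66 62 51
 36 35 53 71 80 83 83 83 80 75 68 65]
223 [83 82 77 62 41 26 35 53 65 68 68 68 68 69 68 68 67 67 67 67 67 66 62 53
 38 32 48 67 78 83 82 83 81 78 71 65]
225 [83 82 78 67 48 30 34 52 64 69 69 68 68 68 68 68 67 68 67 67 67 66 63 54
 40 31 43 64 78 82 83 83 82 79 73 66]
227 [83 82 80 72 56 36 34 50 64 68 68 67 67 66 65 64 63 62 62 62 59 55 52 46
 36 27 39 60 75 80 82 83 82 80 75 68]
229 [82 83 82 77 63 42 30 37 47 51 51 49 47 45 41 39 36 36 35 33 32 28 24 21
 19 22 32 52 70 79 83 84 89 95 93 82]
231 [ 83  83  82  78  67  48  30  22  24  22  23  22  21  20  21  21  18  18
  18  17  19  18  17  19  18  19  29  47  67  81  90 103 121 132 127 105]
233 [ 94  88  84  82  74  58  36  20  18  21  19  21  23  23  26  27  29  34
  38  40  39  38  37  36  39  43  49  61  80 101 122 138 147 149 141 117]
235 [137 126 115 102  88  73  57  43  41  44  47  50  50  49  46  46  46  49
  54  54  53  52  50  46  43  44  58  85 116 136 147 151 153 153 146 125]
```

Emit:
{"op": "carry_out", "data": {
  "claw": [3.5, 3.5, 3.5, 3.5, 3.5, 3.5, 3.5, 3.5, 3.5, 3.5],
  "delta_pos": [
    [0, -0.2, 0.5],
    [0, 0, 0.7],
    [0, 0, 0.7],
    [0, 0, 0.7],
    [0, 0, 0.6],
    [0, 0, 0.4],
    [0, 0, 0.2],
    [0, 0, 0],
    [0, 0, 0],
    [0, 0, 0]
  ],
  "angular": [
    [0, 0, 0.003],
    [0, 0, 0],
    [0, 0, 0],
    [0, 0, 0],
    [0, 0, 0],
    [0, 0, 0],
    [0, 0, 0],
    [0, 0, 0],
    [0, 0, 0],
    [0, 0, 0]
  ]
}}

```text
clock: 11.2
position: [0.5412, -0.1061, 0.091]
ee_rot: [0.753, 3.05, 0.0]
force: [0.5, -0.1, -1.5]
width: 0.435
gripper_force: 19.7
```

```bash
python3 -c "
from h import *
go([.5413,-.1046,.0835],np.pi/2-.483)"
```

```text
t 11.2 pos [ 0.5412 -0.1061  0.091 ] turn [ 0.0003  0.0005 -0.0009] shift cm [0.06 0.14 0.75] F [ 0.5 -0.1 -1.5] w 39.9 j [-0.08  0.47  0.24  1.92 -0.16  0.76  1.34]
```

Emit:
{"op": "carry_out", "data": {
  "claw": [3.5, 3.5, 3.5, 3.5, 3.5, 3.5],
  "delta_pos": [
    [0.03, 0, 0.3],
    [0, 0, 0.3],
    [0, 0, 0.15],
    [0, 0, 0.1],
    [0, 0, 0],
    [0, 0, 0]
  ],
  "angular": [
    [0, 0, 0],
    [0, 0, 0],
    [0, 0, 0],
    [0, 0, 0],
    [0, 0, 0],
    [0, 0, 0]
  ]
}}

```text
clock: 11.8
position: [0.5414, -0.1061, 0.083]
ee_rot: [0.752, 3.049, 0.0]
force: [-0.6, 0.6, 5.9]
width: 0.44
gripper_force: 19.8
```

```bash
cat >> h.py <<'E'
def tq():
    s=arm.observe(); M=R.from_rotvec(s["ee_rot"]).as_matrix()
    print("t",round(s["clock"],2),"pos",s["position"].round(4),"F tool",(M.T@s["force"]).round(2),"M tool",(M.T@s["ft_torque"]).round(3))
E
python3 -c "
from h import *
tq()"
```

```text
t 11.8 pos [ 0.5414 -0.1061  0.083 ] F tool [ 0.83  0.28 -5.86] M tool [0.193 0.363 0.073]
```

Emit:
{"op": "carry_out", "data": {
  "claw": [3.5, 3.5, 3.5, 3.5],
  "delta_pos": [
    [0, 0, -0.3],
    [0, 0, 0],
    [0, 0, 0],
    [0, 0, 0]
  ],
  "angular": [
    [0, 0, 0],
    [0, 0, 0],
    [0, 0, 0],
    [0, 0, 0]
  ]
}}

```text
clock: 12.2
position: [0.5405, -0.1059, 0.085]
ee_rot: [-0.753, -3.05, 0.0]
force: [-0.5, -0.2, -2.0]
width: 0.437
gripper_force: 19.7
```

```bash
python3 -c "
from h import *
tq()"
```

```text
t 12.2 pos [ 0.5405 -0.1059  0.085 ] F tool [ 0.33 -0.41  2.03] M tool [0.02  0.053 0.   ]
```

Contact is at the tool +x, −y corner, so I need to shift tool +y and slightly −x.

Emit:
{"op": "carry_out", "data": {
  "claw": [3.5, 3.5, 3.5, 3.5, 3.5, 3.5, 3.5],
  "delta_pos": [
    [-0.08, 0.15, -0.05],
    [0, 0, 0],
    [0, 0, 0],
    [0, 0, 0.15],
    [0, 0, 0.15],
    [0, 0, 0],
    [0, 0, 0]
  ],
  "angular": [
    [0, 0, 0],
    [0, 0, 0],
    [0, 0, 0],
    [0, 0, 0],
    [0, 0, 0],
    [0, 0, 0],
    [0, 0, 0]
  ]
}}

```text
clock: 12.9
position: [0.542, -0.105, 0.0826]
ee_rot: [-0.753, -3.05, -0.0]
force: [-0.5, 0.1, -2.0]
width: 0.435
gripper_force: 19.7
```

```bash
python3 -c "
from h import *
tq();go([.5413,-.1046,.0835],np.pi/2-.483)"
```

```text
t 12.9 pos [ 0.542  -0.105   0.0826] F tool [ 0.52 -0.12  2.  ] M tool [-0.007 -0.032 -0.027]
t 12.9 pos [ 0.542  -0.105   0.0826] turn [-0.     -0.0002 -0.0009] shift cm [ 0.08  0.   -0.09] F [-0.5  0.1 -2. ] w 39.9 j [-0.08  0.49  0.24  1.93 -0.16  0.75  1.34]
```

No contact at z 0.0826, where the first try touched at about 0.0835. I'll continue gently.

Emit:
{"op": "carry_out", "data": {
  "claw": [3.5, 3.5, 3.5, 3.5],
  "delta_pos": [
    [0, 0, 0.15],
    [0, 0, 0.1],
    [0, 0, 0],
    [0, 0, 0]
  ],
  "angular": [
    [0, 0, 0],
    [0, 0, 0],
    [0, 0, 0],
    [0, 0, 0]
  ]
}}

```text
clock: 13.3
position: [0.5421, -0.1049, 0.0802]
ee_rot: [-0.753, -3.05, -0.0]
force: [0.0, 0.4, -1.2]
width: 0.438
gripper_force: 19.7
```

```bash
python3 -c "
from h import *
tq()"
```

```text
t 13.3 pos [ 0.5421 -0.1049  0.0802] F tool [0.15 0.36 1.18] M tool [0.006 0.03  0.004]
```

Emit:
{"op": "carry_out", "data": {
  "claw": [3.5, 3.5, 3.5, 3.5, 3.5, 3.5, 3.5, 3.5],
  "delta_pos": [
    [0, 0, 0.2],
    [0, 0, 0.2],
    [0, 0, 0.2],
    [0, 0, 0.2],
    [0, 0, 0.2],
    [0, 0, 0.1],
    [0, 0, 0],
    [0, 0, 0]
  ],
  "angular": [
    [0, 0, 0],
    [0, 0, 0],
    [0, 0, 0],
    [0, 0, 0],
    [0, 0, 0],
    [0, 0, 0],
    [0, 0, 0],
    [0, 0, 0]
  ]
}}

```text
clock: 14.1
position: [0.5421, -0.1049, 0.0692]
ee_rot: [-0.753, -3.05, -0.0]
force: [0.4, 0.4, -2.5]
width: 0.44
gripper_force: 19.7
```

```bash
python3 -c "
from h import *
tq()"
```

```text
t 14.1 pos [ 0.5421 -0.1049  0.0692] F tool [-0.16  0.54  2.51] M tool [ 0.021 -0.002  0.026]
```

Emit:
{"op": "carry_out", "data": {
  "claw": [3.5, 3.5, 3.5, 3.5],
  "delta_pos": [
    [0, 0, 0.1],
    [0, 0, 0.1],
    [0, 0, 0],
    [0, 0, 0]
  ],
  "angular": [
    [0, 0, 0],
    [0, 0, 0],
    [0, 0, 0],
    [0, 0, 0]
  ]
}}

```text
clock: 14.5
position: [0.5421, -0.105, 0.0672]
ee_rot: [-0.753, -3.05, -0.0]
force: [0.4, 0.3, -1.8]
width: 0.436
gripper_force: 19.7
```

Emit:
{"op": "carry_out", "data": {
  "claw": [3.5, 3.5, 3.5],
  "delta_pos": [
    [0, 0, 0.1],
    [0, 0, 0],
    [0, 0, 0]
  ],
  "angular": [
    [0, 0, 0],
    [0, 0, 0],
    [0, 0, 0]
  ]
}}

```text
clock: 14.8
position: [0.5421, -0.105, 0.0662]
ee_rot: [-0.753, -3.05, -0.0]
force: [-0.1, 0.4, -1.8]
width: 0.438
gripper_force: 19.7
```

Emit:
{"op": "carry_out", "data": {
  "claw": [3.5, 3.5, 3.5],
  "delta_pos": [
    [0, 0, 0.1],
    [0, 0, 0],
    [0, 0, 0]
  ],
  "angular": [
    [0, 0, 0],
    [0, 0, 0],
    [0, 0, 0]
  ]
}}

```text
clock: 15.1
position: [0.5422, -0.105, 0.0655]
ee_rot: [0.753, 3.05, 0.0]
force: [-1.3, 0.5, 3.4]
width: 0.437
gripper_force: 19.7
```

Emit:
{"op": "carry_out", "data": {
  "claw": [3.5, 3.5, 3.5],
  "delta_pos": [
    [0, 0, 0.07],
    [0, 0, 0],
    [0, 0, 0]
  ],
  "angular": [
    [0, 0, 0],
    [0, 0, 0],
    [0, 0, 0]
  ]
}}

```text
clock: 15.4
position: [0.5422, -0.1049, 0.0649]
ee_rot: [0.753, 3.05, 0.0]
force: [-2.2, 0.5, 5.0]
width: 0.439
gripper_force: 19.7
```

Carriage felt at an underside height of about 26 mm, which is in range. Releasing now.

Emit:
{"op": "carry_out", "data": {
  "claw": [4.6, 5.2, 6, 6, 6, 6, 6, 6],
  "delta_pos": [
    [0, 0, 0],
    [0, 0, 0],
    [0, 0, 0],
    [0, 0, 0],
    [0, 0, 0],
    [0, 0, -0.5],
    [0, 0, -1],
    [0, 0, -1]
  ],
  "angular": [
    [0, 0, 0],
    [0, 0, 0],
    [0, 0, 0],
    [0, 0, 0],
    [0, 0, 0],
    [0, 0, 0],
    [0, 0, 0],
    [0, 0, 0]
  ]
}}

```text
clock: 16.2
position: [0.5422, -0.105, 0.0905]
ee_rot: [0.753, 3.05, 0.0]
force: [0.2, -0.8, -0.6]
width: 0.656
gripper_force: 0.0
```

```bash
python3 -c "
from h import *
tq()"
```

```text
t 16.2 pos [ 0.5422 -0.105   0.0905] F tool [-0.56 -0.56  0.56] M tool [0.029 0.007 0.054]
```

Emit:
{"op": "carry_out", "data": {
  "claw": [6, 6, 6, 6, 6, 6, 6, 6, 6, 5.5, 5.5, 5.5, 5.5, 5.5, 5.5, 5.5, 5.5, 5.5, 5.5, 5.5],
  "delta_pos": [
    [0, 0, -1],
    [0, 0, -2],
    [0, 0, -2.5],
    [0, 0, -3],
    [0, 0, -3],
    [0, 0, -3],
    [0, 0, -2.5],
    [0, 0, -1.5],
    [0, 0, 0],
    [0, 0, 0],
    [0, 0, 0],
    [0, 0, 0],
    [0, 0, 0],
    [0, 0, 0],
    [0, 0, 0],
    [0, 0, 0],
    [0, 0, 0],
    [0, 0, 0],
    [0, 0, 0],
    [0, 0, 0]
  ],
  "angular": [
    [0, 0, 0],
    [0, 0, 0],
    [0, 0, 0],
    [0, 0, 0],
    [0, 0, 0],
    [0, 0, 0],
    [0, 0, 0.06],
    [0, 0, 0.12],
    [0, 0, 0.13],
    [0, 0, 0.13],
    [0, 0, 0.13],
    [0, 0, 0.13],
    [0, 0, 0.13],
    [0, 0, 0.13],
    [0, 0, 0.13],
    [0, 0, 0.13],
    [0, 0, 0.13],
    [0, 0, 0.13],
    [0, 0, 0.091],
    [0, 0, 0]
  ]
}}

```text
clock: 18.2
position: [0.542, -0.1049, 0.2753]
ee_rot: [2.69, 1.622, 0.001]
force: [-0.1, 0.3, -0.0]
width: 0.599
gripper_force: 0.0
```

```bash
cat > m5.py <<'E'
from h import *
np.set_printoptions(precision=4,suppress=True)
go([.6292,-.1483,.275],-.483)
P=[arm.get_image(n) for n in("top","scene")]
for l in("clamp_handle","press_bar","clamp_hinge","guide_mouth"):
    L=[];cf=[]
    for p in P:
        r=arm.place_of(l,p)
        if r: L.append(ray(p,r[0]["centre"]));cf.append((round(r[0]["conf"],2),np.array(r[0]["centre"])*[640,400]))
    print(l,cf,*(tri(L) if len(L)>1 else ["-"]))
im=[]
for p,n in zip(P,("top","scene")):
    c=proj(p,np.array([.59,-.13,.12])); f=cv2.cvtColor(p["frame"],cv2.COLOR_RGB2BGR)
    x0,y0=int(c[0])-50,int(c[1])-70; im.append(cv2.convertScaleAbs(cv2.resize(f[y0:y0+140,x0:x0+100],None,fx=4,fy=4,interpolation=cv2.INTER_CUBIC),alpha=1.5))
cv2.imwrite("pics/v2.png",cv2.hconcat(im))
E
python3 m5.py
```

```text
t 18.2 pos [ 0.542  -0.1049  0.2753] turn [ 0.0005 -0.0005 -0.0024] shift cm [0.21 9.74 0.03] F [-0.1  0.3 -0. ] w 55.0 j [-0.36  0.3   0.59  1.72 -0.18  1.18 -0.2 ]
clamp_handle [(0.39, array([217.728, 216.8  ])), (0.63, array([228.416, 213.72 ]))] [0.4444 0.1214 0.147 ] [np.float64(0.20098593145808225), np.float64(0.20098593145808222)]
press_bar [(0.62, array([447.424, 146.92 ])), (0.85, array([238.272, 245.12 ]))] [ 0.624  -0.1455  0.1729] [np.float64(0.0040381007310416935), np.float64(0.004038100731041784)]
clamp_hinge [(0.8, array([435.392, 157.2  ])), (0.88, array([242.496, 279.48 ]))] [ 0.6236 -0.1442  0.0857] [np.float64(0.0007181579735278823), np.float64(0.0007181579735278349)]
guide_mouth [(0.79, array([414.528, 195.52 ])), (0.83, array([244.608, 266.12 ]))] [ 0.5438 -0.1032  0.0358] [np.float64(0.0014081672286884491), np.float64(0.001408167228688385)]
```

View pics/v2.png

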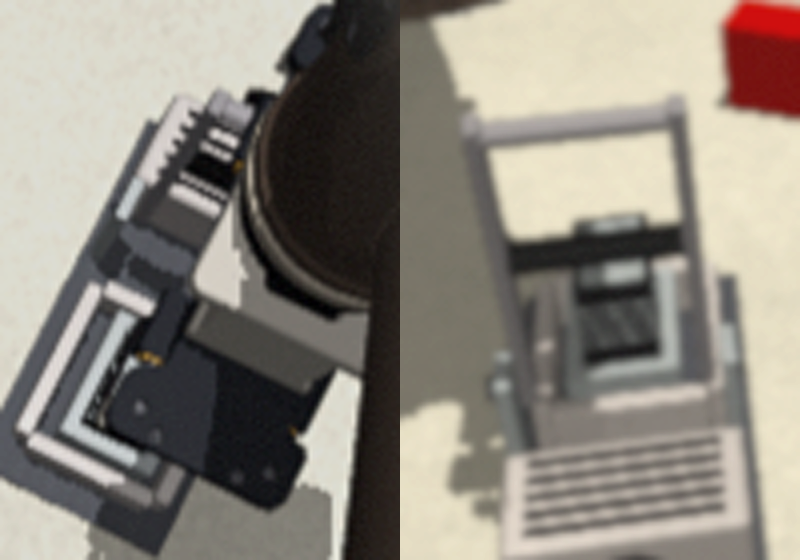

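In the scene crop the module stands upright in the guide at (615,300), and the bail is still up with its handle at (575,120). I'm moving above the handle and then down around it.

Emit:
{"op": "carry_out", "data": {
  "claw": [5.5, 5.5, 5.5, 5.5, 5.5, 5.5, 5.5, 5.5, 5.5, 5.5, 5.5, 5.5, 5.5, 5.5, 5.5, 5.5],
  "delta_pos": [
    [0.2, 0.7, 0],
    [0, 1.4, 0],
    [0, 1.8, 0],
    [0, 1.8, 0],
    [0, 1.8, 0],
    [0, 1.4, 0],
    [0, 0.8, 0],
    [0, 0, 0],
    [0, 0, 0.5],
    [0, 0, 0.8],
    [0, 0, 0.8],
    [0, 0, 0.8],
    [0, 0, 0.8],
    [0, 0, 0.6],
    [0, 0, 0],
    [0, 0, 0]
  ],
  "angular": [
    [0, 0, 0],
    [0, 0, 0],
    [0, 0, 0],
    [0, 0, 0],
    [0, 0, 0],
    [0, 0, 0],
    [0, 0, 0],
    [0, 0, 0],
    [0, 0, 0],
    [0, 0, 0],
    [0, 0, 0],
    [0, 0, 0],
    [0, 0, 0],
    [0, 0, 0],
    [0, 0, 0],
    [0, 0, 0]
  ]
}}

```text
clock: 20.3
position: [0.6289, -0.1484, 0.2315]
ee_rot: [-2.689, -1.624, 0.0]
force: [-0.1, -0.4, 0.6]
width: 0.603
gripper_force: 0.0
```

```bash
sed -i 's/.275\],-.483/.23],-.483/; s/v2.png/v3.png/; s/\[.59,-.13,.12\]/[.62,-.14,.2]/' m5.py; python3 m5.py | head -2
```

```text
t 20.3 pos [ 0.6289 -0.1484  0.2315] turn [-0.      0.     -0.0012] shift cm [0.02 0.03 0.15] F [-0.1 -0.4  0.6] w 55.4 j [-0.22  0.5   0.57  1.54 -0.29  1.18 -0.08]
clamp_handle [] -
```

View pics/v3.png

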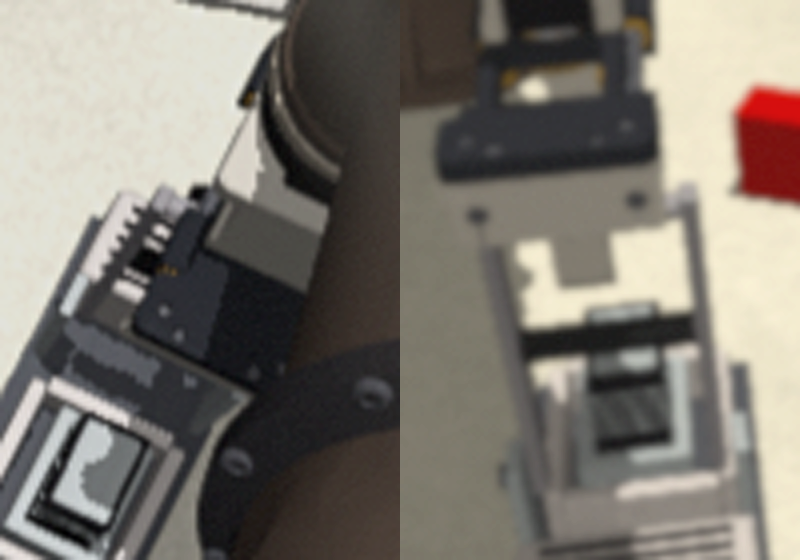

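The finger hangs between the bail arms at scene crop (585,260), with the bar hidden behind it. I'll close lightly.

Emit:
{"op": "carry_out", "data": {
  "claw": [0.5, 0.5, 0.5, 0.5, 0.5, 0.5, 0.5, 0.5, 0.5, 0.5],
  "delta_pos": [
    [0, 0, 0],
    [0, 0, 0],
    [0, 0, 0],
    [0, 0, 0],
    [0, 0, 0],
    [0, 0, 0],
    [0, 0, 0],
    [0, 0, 0],
    [0, 0, 0],
    [0, 0, 0]
  ],
  "angular": [
    [0, 0, 0],
    [0, 0, 0],
    [0, 0, 0],
    [0, 0, 0],
    [0, 0, 0],
    [0, 0, 0],
    [0, 0, 0],
    [0, 0, 0],
    [0, 0, 0],
    [0, 0, 0]
  ],
  "force": 12
}}

```text
clock: 21.8
position: [0.6288, -0.1483, 0.2315]
ee_rot: [-2.689, -1.624, 0.0]
force: [-0.0, -0.4, -0.0]
width: 0.121
gripper_force: 12.0
```

```bash
python3 -c "
from h import *
tq()
s=arm.observe();print(s['width']*91.8,s['gripper_force'])
# arc plan: angles a=theta+.0194 about hinge r=.155; start from a0 at 1.648
import numpy as np
a=1.63+.0194
st=[.05,.08]+[.1]*11+[.1,.08,.05]
for d in st:
    b=a-d; print('th',round(b-.0194,3),'dy',round(100*.155*(np.cos(a)-np.cos(b)),2),'dz',round(100*.155*(np.sin(a)-np.sin(b)),2)); a=b
"
```

```text
t 21.8 pos [ 0.6288 -0.1483  0.2315] F tool [-0.37  0.15  0.04] M tool [ 0.225 -0.122 -0.03 ]
11.11257044179561 12.00001984834671
th 1.58 dy -0.77 dz -0.04
th 1.5 dy -1.24 dz 0.01
th 1.4 dy -1.54 dz 0.16
th 1.3 dy -1.52 dz 0.31
th 1.2 dy -1.48 dz 0.46
th 1.1 dy -1.43 dz 0.61
th 1.0 dy -1.36 dz 0.74
th 0.9 dy -1.28 dz 0.88
th 0.8 dy -1.18 dz 1.0
th 0.7 dy -1.08 dz 1.11
th 0.6 dy -0.96 dz 1.21
th 0.5 dy -0.84 dz 1.3
th 0.4 dy -0.7 dz 1.38
th 0.3 dy -0.56 dz 1.44
th 0.22 dy -0.34 dz 1.19
th 0.17 dy -0.16 dz 0.76
```

Emit:
{"op": "carry_out", "data": {
  "claw": [0.5, 0.5, 0.5, 0.5, 0.5, 0.5, 0.5, 0.5, 0.5],
  "delta_pos": [
    [0, -0.77, -0.04],
    [0, -1.24, 0.01],
    [0, -1.54, 0.16],
    [0, -1.52, 0.31],
    [0, -1.48, 0.46],
    [0, -1.43, 0.61],
    [0, -1.36, 0.74],
    [0, 0, 0],
    [0, 0, 0]
  ],
  "angular": [
    [0, 0, 0],
    [0, 0, 0],
    [0, 0, 0],
    [0, 0, 0],
    [0, 0, 0],
    [0, 0, 0],
    [0, 0, 0],
    [0, 0, 0],
    [0, 0, 0]
  ]
}}

```text
clock: 22.7
position: [0.5454, -0.1044, 0.2091]
ee_rot: [-2.687, -1.624, 0.001]
force: [-4.7, 1.7, 4.2]
width: 0.124
gripper_force: 12.0
```

```bash
python3 -c "
from h import *
tq()
s=arm.observe();print(s['width']*91.8,s['gripper_force']);go([.6288,-.1483,.2315],-.483)"
```

```text
t 22.7 pos [ 0.5454 -0.1044  0.2091] F tool [-0.72 -4.96 -4.17] M tool [ 1.122 -0.101  0.015]
11.351779521527389 11.999555379152298
t 22.7 pos [ 0.5454 -0.1044  0.2091] turn [-0.0017 -0.0002 -0.0007] shift cm [-0.02  9.42 -2.24] F [-4.7  1.7  4.2] w 11.4 j [-0.33  0.37  0.58  1.8  -0.23  1.04 -0.15]
```

Emit:
{"op": "carry_out", "data": {
  "claw": [0.5, 0.5, 0.5, 0.5, 0.5, 0.5, 0.5, 0.5],
  "delta_pos": [
    [0, -1.33, 0.78],
    [0, -1.2, 0.97],
    [0, -1.08, 1.11],
    [0, -0.96, 1.21],
    [0, -0.84, 1.3],
    [0, -0.7, 1.38],
    [0, 0, 0],
    [0, 0, 0]
  ],
  "angular": [
    [0, 0, 0],
    [0, 0, 0],
    [0, 0, 0],
    [0, 0, 0],
    [0, 0, 0],
    [0, 0, 0],
    [0, 0, 0],
    [0, 0, 0]
  ]
}}

```text
clock: 23.5
position: [0.4932, -0.0768, 0.1418]
ee_rot: [2.688, 1.623, 0.001]
force: [2.9, -0.7, -4.1]
width: 0.125
gripper_force: 12.0
```

```bash
python3 -c "
from h import *
tq()
go([.6288,-.1483,.2315],-.483)"
```

```text
t 23.5 pos [ 0.4932 -0.0768  0.1418] F tool [0.74 2.85 4.11] M tool [-0.534  0.03  -0.085]
t 23.5 pos [ 0.4932 -0.0768  0.1418] turn [ 0.0012  0.     -0.0013] shift cm [-0.03 15.33 -8.97] F [ 2.9 -0.7 -4.1] w 11.4 j [-0.38  0.35  0.55  2.01 -0.25  0.84 -0.17]
```

Emit:
{"op": "carry_out", "data": {
  "claw": [0.5, 0.5, 0.5, 0.5, 0.5, 0.5],
  "delta_pos": [
    [0, -0.45, 1.45],
    [0, -0.32, 1.2],
    [0, -0.08, 0.4],
    [0, 0, 0],
    [0, 0, 0],
    [0, 0, 0]
  ],
  "angular": [
    [0, 0, 0],
    [0, 0, 0],
    [0, 0, 0],
    [0, 0, 0],
    [0, 0, 0],
    [0, 0, 0]
  ]
}}

```text
clock: 24.1
position: [0.4845, -0.0723, 0.1113]
ee_rot: [-2.689, -1.624, 0.0]
force: [-1.9, 1.9, -1.7]
width: 0.127
gripper_force: 12.0
```

```bash
python3 -c "
from h import *
tq()
go([.6288,-.1483,.2315],-.483)"
```

```text
t 24.1 pos [ 0.4845 -0.0723  0.1113] F tool [ 0.81 -2.54  1.7 ] M tool [ 0.613  0.119 -0.047]
t 24.1 pos [ 0.4845 -0.0723  0.1113] turn [-0.0006 -0.0002 -0.001 ] shift cm [ -0.02  16.31 -12.02] F [-1.9  1.9 -1.7] w 11.7 j [-0.36  0.39  0.53  2.06 -0.28  0.76 -0.15]
```

Emit:
{"op": "carry_out", "data": {
  "claw": [0.5, 0.5, 0.5, 0.5, 0.5, 0.5],
  "delta_pos": [
    [0, -0.08, 0.3],
    [0, -0.06, 0.3],
    [0, -0.05, 0.3],
    [0, -0.02, 0.1],
    [0, 0, 0],
    [0, 0, 0]
  ],
  "angular": [
    [0, 0, 0],
    [0, 0, 0],
    [0, 0, 0],
    [0, 0, 0],
    [0, 0, 0],
    [0, 0, 0]
  ]
}}

```text
clock: 24.7
position: [0.4827, -0.0715, 0.1009]
ee_rot: [2.689, 1.624, -0.0]
force: [-1.0, 2.1, -2.3]
width: 0.123
gripper_force: 12.0
```

Emit:
{"op": "carry_out", "data": {
  "claw": [0.5, 0.5, 0.5, 0.5, 0.5],
  "delta_pos": [
    [0, -0.02, 0.15],
    [0, -0.02, 0.15],
    [0, -0.02, 0.15],
    [0, 0, 0],
    [0, 0, 0]
  ],
  "angular": [
    [0, 0, 0],
    [0, 0, 0],
    [0, 0, 0],
    [0, 0, 0],
    [0, 0, 0]
  ]
}}

```text
clock: 25.2
position: [0.4823, -0.0712, 0.0966]
ee_rot: [-2.689, -1.624, -0.0]
force: [-2.9, 2.6, 3.3]
width: 0.127
gripper_force: 12.0
```

```bash
python3 -c "
from h import *
tq()
go([.6288,-.1483,.2315],-.483)"
```

```text
t 25.2 pos [ 0.4823 -0.0712  0.0966] F tool [ 0.92 -3.74 -3.25] M tool [0.749 0.087 0.04 ]
t 25.2 pos [ 0.4823 -0.0712  0.0966] turn [ 0.0001 -0.0002 -0.0011] shift cm [ -0.02  16.56 -13.49] F [-2.9  2.6  3.3] w 11.7 j [-0.35  0.4   0.51  2.08 -0.3   0.72 -0.13]
```

Emit:
{"op": "carry_out", "data": {
  "claw": [0.5, 0.5, 0.5, 0.5, 0.5, 0.5],
  "delta_pos": [
    [0, -0.05, 0.1],
    [0, -0.02, 0.15],
    [0, -0.01, 0.15],
    [0, -0.01, 0.1],
    [0, 0, 0],
    [0, 0, 0]
  ],
  "angular": [
    [0, 0, 0],
    [0, 0, 0],
    [0, 0, 0],
    [0, 0, 0],
    [0, 0, 0],
    [0, 0, 0]
  ]
}}

```text
clock: 25.8
position: [0.4817, -0.0709, 0.0917]
ee_rot: [2.689, 1.624, 0.001]
force: [-1.4, 1.6, 3.0]
width: 0.123
gripper_force: 12.0
```

Emit:
{"op": "carry_out", "data": {
  "claw": [0.5, 0.5, 0.5, 0.5, 0.5],
  "delta_pos": [
    [0, -0.02, 0.1],
    [0, -0.01, 0.15],
    [0, -0.01, 0.15],
    [0, 0, 0],
    [0, 0, 0]
  ],
  "angular": [
    [0, 0, 0],
    [0, 0, 0],
    [0, 0, 0],
    [0, 0, 0],
    [0, 0, 0]
  ]
}}

```text
clock: 26.3
position: [0.4814, -0.0707, 0.0876]
ee_rot: [2.689, 1.624, 0.001]
force: [-1.5, 1.8, 2.0]
width: 0.125
gripper_force: 12.0
```

```bash
sed -i 's/v3.png/v4.png/; s/\[.62,-.14,.2\]/[.53,-.1,.08]/' m5.py; python3 m5.py; python3 -c "
from h import *
tq()"
```

```text
t 26.3 pos [ 0.4814 -0.0707  0.0876] turn [ 0.0007 -0.0001 -0.0011] shift cm [ -0.    16.69 -14.24] F [-1.5  1.8  2. ] w 11.4 j [-0.35  0.42  0.5   2.09 -0.31  0.7  -0.12]
clamp_handle [] -
press_bar [(0.67, array([244.608, 242.92 ]))] -
clamp_hinge [(0.57, array([433.216, 156.   ])), (0.67, array([237.184, 278.52 ]))] [ 0.6223 -0.1456  0.0889] [np.float64(0.006985308504549368), np.float64(0.006985308504549356)]
guide_mouth [(0.81, array([413.824, 197.52 ])), (0.63, array([244.48, 266.32]))] [ 0.5398 -0.102   0.0314] [np.float64(0.0015777206271846709), np.float64(0.0015777206271846245)]
t 26.8 pos [ 0.4814 -0.0707  0.0876] F tool [1.36 1.14 0.03] M tool [-0.266  0.079 -0.057]
```

View pics/v4.png

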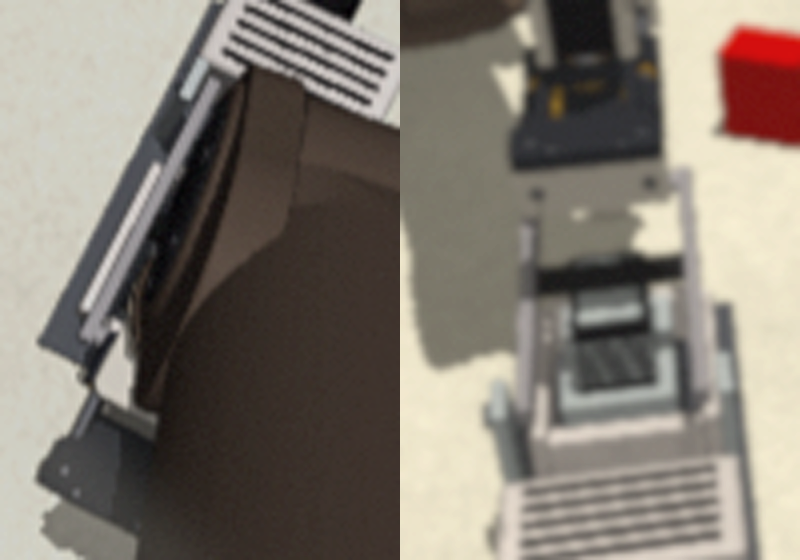

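```bash
python3 -c "
from h import *
np.set_printoptions(precision=2,suppress=True)
c=np.load('cams.npz');p=dict(T=c['T1'],mtx=c['m1'])
u=np.array([np.cos(.483),-np.sin(.483),0])
for O in ([.5435,-.1026,0],):
  O=np.array(O)
  for th in (0,.05,.1,.15,.2,.3,.4):
    f=lambda r:O+u*(.085-r*np.cos(th)+.003*np.sin(th))+np.array([0,0,.09+r*np.sin(th)+.003*np.cos(th)])
    print(th,proj(p,f(.085)),proj(p,f(.155)),'handle',f(.155))
print('start bar 1.63', [proj(p,O+u*(.085-r*np.cos(1.63)+.003)+np.array([0,0,.09+r*np.sin(1.63)])) for r in(.085,.155)],'mod top centre',proj(p,O+np.array([0,0,.0965])))
"
```

```text
0 [241.05 245.97] [240.77 225.64] handle [ 0.48 -0.07  0.09]
0.05 [240.82 244.5 ] [240.37 222.98] handle [ 0.48 -0.07  0.1 ]
0.1 [240.58 243.1 ] [239.96 220.41] handle [ 0.48 -0.07  0.11]
0.15 [240.35 241.76] [239.55 217.93] handle [ 0.48 -0.07  0.12]
0.2 [240.11 240.49] [239.14 215.55] handle [ 0.48 -0.07  0.12]
0.3 [239.65 238.17] [238.32 211.09] handle [ 0.49 -0.07  0.14]
0.4 [239.2  236.17] [237.51 207.08] handle [ 0.49 -0.08  0.15]
start bar 1.63 [array([236.16, 244.99]), array([230.97, 214.64])] mod top centre [240.86 244.7 ]
```

Emit:
{"op": "carry_out", "data": {
  "claw": [0.5, 0.5, 0.5],
  "delta_pos": [
    [0, -0.01, 0.1],
    [0, -0.01, 0.12],
    [0, 0, 0.12]
  ],
  "angular": [
    [0, 0, 0],
    [0, 0, 0],
    [0, 0, 0]
  ]
}}

```text
clock: 27.1
position: [0.4813, -0.0707, 0.0844]
ee_rot: [2.689, 1.624, 0.001]
force: [0.4, 0.3, 5.6]
width: 0.123
gripper_force: 12.0
```

Emit:
{"op": "carry_out", "data": {
  "claw": [0.5, 0.5],
  "delta_pos": [
    [0, 0, 0.12],
    [0, 0, 0.1]
  ],
  "angular": [
    [0, 0, 0],
    [0, 0, 0]
  ]
}}

```text
clock: 27.3
position: [0.4811, -0.0706, 0.0821]
ee_rot: [2.689, 1.624, 0.001]
force: [0.4, -0.1, 5.1]
width: 0.127
gripper_force: 12.0
```

Emit:
{"op": "carry_out", "data": {
  "claw": [0.5, 0.5],
  "delta_pos": [
    [0, 0, 0.1],
    [0, 0, 0.08]
  ],
  "angular": [
    [0, 0, 0],
    [0, 0, 0]
  ]
}}

```text
clock: 27.5
position: [0.4811, -0.0706, 0.0803]
ee_rot: [2.689, 1.624, 0.001]
force: [-0.4, 1.0, 5.8]
width: 0.126
gripper_force: 12.0
```

Emit:
{"op": "carry_out", "data": {
  "claw": [0.5, 0.5],
  "delta_pos": [
    [0, 0, 0.08],
    [0, 0, 0.08]
  ],
  "angular": [
    [0, 0, 0],
    [0, 0, 0]
  ]
}}

```text
clock: 27.7
position: [0.4811, -0.0706, 0.0787]
ee_rot: [2.689, 1.624, 0.001]
force: [0.7, 0.9, 5.1]
width: 0.121
gripper_force: 12.0
```

Force stays at about 5 N past where the stop should be, so the pads may be sliding on the bar. I'll release, rise, shut the fingers and press from above, where height shows the angle directly.

Emit:
{"op": "carry_out", "data": {
  "claw": [3, 3, 3, 3, 3, 3, 3, 3, 0, 0, 0, 0, 0, 0],
  "delta_pos": [
    [0, 0, 0],
    [0, 0, 0],
    [0, 0, 0],
    [0, 0, -0.5],
    [0, 0, -1.2],
    [0, 0, -1.5],
    [0, 0, -1.5],
    [0, 0, -0.6],
    [0, 0, 0],
    [0, 0, 0],
    [0, 0, 0],
    [0, 0, 0],
    [0, 0, 0],
    [0, 0, 0]
  ],
  "angular": [
    [0, 0, 0],
    [0, 0, 0],
    [0, 0, 0],
    [0, 0, 0],
    [0, 0, 0],
    [0, 0, 0],
    [0, 0, 0],
    [0, 0, 0],
    [0, 0, 0],
    [0, 0, 0],
    [0, 0, 0],
    [0, 0, 0],
    [0, 0, 0],
    [0, 0, 0]
  ]
}}

```text
clock: 29.1
position: [0.4807, -0.0706, 0.1313]
ee_rot: [-2.689, -1.624, 0.001]
force: [-0.7, -0.2, -0.1]
width: 0.008
gripper_force: 0.0
```

```bash
sed -i 's/v4.png/v5.png/' m5.py; python3 m5.py; python3 -c "
from h import *
tq()"
```

```text
t 29.1 pos [ 0.4807 -0.0706  0.1313] turn [-0.0004  0.0003 -0.0012] shift cm [ 0.02 16.76 -9.87] F [-0.7 -0.2 -0.1] w 0.7 j [-0.39  0.35  0.55  2.05 -0.25  0.8  -0.18]
clamp_handle [(0.53, array([403.584, 221.08 ]))] -
press_bar [(0.52, array([416.512, 193.8  ])), (0.54, array([245.888, 246.   ]))] [ 0.5407 -0.0954  0.087 ] [np.float64(0.004391849521662247), np.float64(0.004391849521662193)]
clamp_hinge [(0.55, array([432.832, 156.2  ])), (0.8, array([240.384, 279.8  ]))] [ 0.624  -0.1432  0.085 ] [np.float64(0.004329720208622237), np.float64(0.004329720208622351)]
guide_mouth [(0.77, array([415.872, 193.6  ])), (0.66, array([239.488, 225.   ]))] [ 0.5301 -0.091   0.1348] [np.float64(0.002324620731733002), np.float64(0.0023246207317329888)]
t 29.6 pos [ 0.4809 -0.0705  0.1315] F tool [ 0.34 -0.08  0.33] M tool [ 0.102 -0.131  0.017]
```

View pics/v5.png

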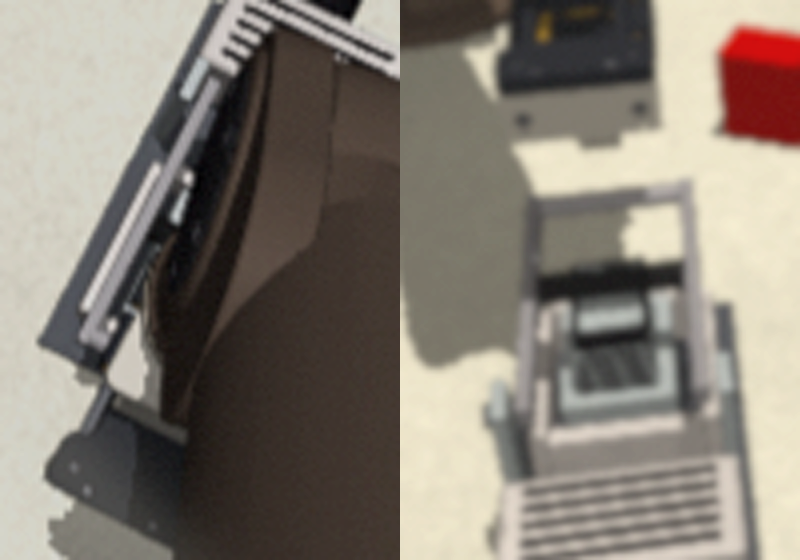

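Handle in the scene crop at (610,195) corresponds to an angle near 0, so the clamp looks nearly or fully shut. I'll confirm by pressing the bar from above; its top should be at z 0.099 when shut.

Emit:
{"op": "carry_out", "data": {
  "claw": [0, 0, 0, 0, 0, 0],
  "delta_pos": [
    [0, 0, 0.7],
    [0, 0, 0.9],
    [0, 0, 0.7],
    [0, 0, 0.4],
    [0, 0, 0],
    [0, 0, 0]
  ],
  "angular": [
    [0, 0, 0],
    [0, 0, 0],
    [0, 0, 0],
    [0, 0, 0],
    [0, 0, 0],
    [0, 0, 0]
  ]
}}

```text
clock: 30.2
position: [0.4808, -0.0706, 0.1044]
ee_rot: [-2.689, -1.624, 0.0]
force: [0.4, 0.9, -0.8]
width: 0.003
gripper_force: 0.0
```

Emit:
{"op": "carry_out", "data": {
  "claw": [0, 0, 0],
  "delta_pos": [
    [0, 0, 0.1],
    [0, 0, 0.1],
    [0, 0, 0]
  ],
  "angular": [
    [0, 0, 0],
    [0, 0, 0],
    [0, 0, 0]
  ]
}}

```text
clock: 30.5
position: [0.4809, -0.0705, 0.1026]
ee_rot: [2.689, 1.624, 0.0]
force: [0.6, -0.0, 0.6]
width: -0.001
gripper_force: 0.0
```

Emit:
{"op": "carry_out", "data": {
  "claw": [0, 0, 0],
  "delta_pos": [
    [0, 0, 0.1],
    [0, 0, 0.1],
    [0, 0, 0]
  ],
  "angular": [
    [0, 0, 0],
    [0, 0, 0],
    [0, 0, 0]
  ]
}}

```text
clock: 30.8
position: [0.4808, -0.0705, 0.1004]
ee_rot: [-2.689, -1.624, 0.0]
force: [0.1, -0.8, 0.3]
width: 0.007
gripper_force: 0.0
```

Emit:
{"op": "carry_out", "data": {
  "claw": [0, 0],
  "delta_pos": [
    [0, 0, 0.08],
    [0, 0, 0]
  ],
  "angular": [
    [0, 0, 0],
    [0, 0, 0]
  ]
}}

```text
clock: 31.0
position: [0.4808, -0.0705, 0.0997]
ee_rot: [-2.689, -1.624, 0.0]
force: [0.4, -0.4, 0.0]
width: 0.005
gripper_force: 0.0
```

Emit:
{"op": "carry_out", "data": {
  "claw": [0, 0, 0],
  "delta_pos": [
    [0, 0, 0.08],
    [0, 0, 0.07],
    [0, 0, 0]
  ],
  "angular": [
    [0, 0, 0],
    [0, 0, 0],
    [0, 0, 0]
  ]
}}

```text
clock: 31.3
position: [0.4809, -0.0705, 0.0985]
ee_rot: [-2.689, -1.624, -0.001]
force: [-2.9, 0.3, 7.3]
width: 0.003
gripper_force: 3.4
```

Emit:
{"op": "carry_out", "data": {
  "claw": [0, 0, 0],
  "delta_pos": [
    [0, 0, 0.08],
    [0, 0, 0.05],
    [0, 0, 0]
  ],
  "angular": [
    [0, 0, 0],
    [0, 0, 0],
    [0, 0, 0]
  ]
}}

```text
clock: 31.6
position: [0.481, -0.0705, 0.0978]
ee_rot: [-2.689, -1.624, -0.001]
force: [-5.3, 0.9, 16.7]
width: 0.001
gripper_force: 8.4
```

It stopped hard at bar top about 0.098, so the clamp is shut and home (17 N at the handle is roughly 30 N on the module). Now I'll back away upward.

Emit:
{"op": "carry_out", "data": {
  "claw": [0, 0, 0, 0, 0, 0, 0, 0, 0],
  "delta_pos": [
    [0, 0, -0.2],
    [0, 0, -0.6],
    [0, 0, -1.5],
    [0, 0, -2.5],
    [0, 0, -2.5],
    [0, 0, -2.5],
    [0, 0, -1.5],
    [0, 0, 0],
    [0, 0, 0]
  ],
  "angular": [
    [0, 0, 0],
    [0, 0, 0],
    [0, 0, 0],
    [0, 0, 0],
    [0, 0, 0],
    [0, 0, 0],
    [0, 0, 0],
    [0, 0, 0],
    [0, 0, 0]
  ]
}}

```text
clock: 32.5
position: [0.4808, -0.0703, 0.2097]
ee_rot: [-2.689, -1.624, -0.001]
force: [0.6, -0.1, -0.7]
width: 0.003
gripper_force: 0.0
```

```bash
sed -i 's/v5.png/v6.png/' m5.py; python3 m5.py; python3 -c "
from h import *
tq()"
```

```text
t 32.5 pos [ 0.4808 -0.0703  0.2097] turn [ 0.0001 -0.0004 -0.0009] shift cm [-0.01 16.77 -2.03] F [ 0.6 -0.1 -0.7] w 0.3 j [-0.45  0.24  0.6   1.96 -0.16  0.99 -0.26]
clamp_handle [(0.9, array([403.968, 222.12 ])), (0.55, array([239.616, 225.8  ]))] [ 0.4748 -0.0698  0.0883] [np.float64(0.0002205688625940261), np.float64(0.00022056886259404397)]
press_bar [(0.38, array([416.704, 192.2  ])), (0.56, array([243.584, 246.48 ]))] [ 0.5427 -0.0983  0.0887] [np.float64(0.0013877116200221948), np.float64(0.001387711620022148)]
clamp_hinge [(0.92, array([437.312, 157.8  ])), (0.8, array([241.216, 279.4  ]))] [ 0.6223 -0.1473  0.0867] [np.float64(0.001734331270047712), np.float64(0.0017343312700476914)]
guide_mouth [(0.85, array([415.168, 192.   ])), (0.79, array([246.528, 265.4  ]))] [ 0.5513 -0.1027  0.0433] [np.float64(0.002292743824944585), np.float64(0.002292743824944539)]
t 33.0 pos [ 0.4808 -0.0706  0.2097] F tool [ 0.58  0.04 -0.2 ] M tool [ 0.049 -0.068 -0.072]
```

View pics/v6.png

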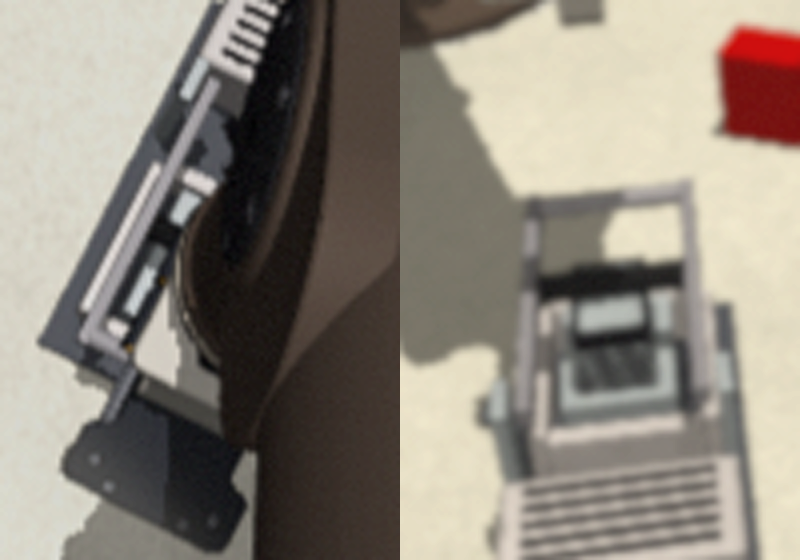

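The scene view shows the bail level, with its handle at crop (610,193) and z about 0.09. The press bar lies over the module at crop (610,275), and the hand is well clear.

```bash
python3 -c "
from cell import arm
print(arm.sign_off())"
```

```text
the job is handed in; nothing more can be done
None
```

The job is handed in at about 33 s: the module stands in the guide, the clamp closed over it to a hard stop at shut height (17 N on the handle, about 30 N on the module by the given ratio), and the hand is clear; the sign-off returned no verdict.

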